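# Three clicks on the bonding press

## Robot

A 7-joint arm with a two-finger parallel gripper is mounted at the origin on a cart in front of the work surface, level with it; the furniture and walls round the work are solid. World frame = base frame: x ahead of the robot, y to its left, z up, the work surface at z = 0. Lengths are in m, angles in rad, forces in N, time in s.
With the tool pointing down it reaches from about 0.4 to 0.875 m from the base axis. Payload 19.3 kg.
Tool frame: the origin (TCP) lies midway between the tips of the shut fingers; the grasp point (between the pads) lies 19 mm behind it; z points along the fingers, y is the line along which they close (so a half turn about z gives the same grasp; the last joint's range is limited). The gripper opens to 85 mm and grips with 20 to 120 N. Pads are 22 mm wide; open, the fingers measure 114 mm over their backs; the gripper's body (76 mm by 85 mm) begins 54 mm behind the grasp point. The pads swing forward as they close: fully open they stand 13 mm farther back than shut.
Start: joints at [1.142, 0.521, -0.036, 1.599, 0.021, 1.021, -0.113], TCP at [0.219, -0.585, 0.231] pointing down, gripper open.
Joint ranges: [-2.91, 2.91], [-0.3, 2.13], [-1.5, 1.42], [0.17, 2.43], [-1.26, 4.41], [0.16, 1.93], [-2.52, 2.52]. Speed limits (rad/s): [1.89, 1.89, 2.39, 2.39, 3.01, 3.01, 3.01].

## Interface

Orientations are given as a unit quaternion [w, x, y, z].
In Python, from bench import robot gives the robot as it stands. Calls block until the motion is done:
- robot.move_pose(position, orientation): joint-space move of the TCP to a pose.
- robot.move_straight(position, orientation=None, max_speed=0.15): straight line of the TCP; orientation=None keeps the orientation; max_speed is the mean speed in m/s.
- robot.set_joints(angles): joint-space move.
- robot.ungrasp() and robot.grasp(effort=None): open the fingers fully, or close them until they stop; effort is the grip in N (None keeps the last).
- robot.sleep(seconds).
- robot.solve_ik(position, orientation): joint angles nearest the present ones, or None.
- robot.get_state(): the state.
- robot.camera(name): name is "scene" or "top" or "wrist"; returns a dict with "color" (420x560x3 uint8, blue, green, red), "intrinsics" (3x3 intrinsics, pixels), "extrinsics" (4x4, takes a point from camera to world coordinates). Camera axes: x right, y up, looking along -z (the intrinsics and any distortion apply to the point x, -y, -z); pixel columns grow to the right and rows downward; lengths in m; the calibration is good to about 2 mm. A picture is of the moment at which its call begins. There is no depth.
A pose or a line that the arm cannot do raises robot.IKError and nothing moves.
- robot.sign_off(): hands the job in; it is judged then, once.
The state is a dict: "clock": time; "joint_pos": joint angles; "joint_velocities": joint speeds; "joint_efforts": joint torques, N m; "tcp_pos": TCP position; "orientation": TCP orientation; "ft_force": force on the tool from outside, world axes, zero at the start; "wrist_torque": the same for the moment, N m; "gripper_width": finger opening in m; "grasp_force": force on a finger pad.
Only numpy, scipy, OpenCV 4.12 (cv2) and the standard library are available. Lean on these libraries where they do the work, as an engineer would, in place of code of your own. Each camera call takes 0.05 s, during which the arm holds its last target. There are 200 camera calls.

## Task

Take the collared handle bar out of the tool block and put its steel end down through the hole in the press's square hub until the collar rests on the hub. Then pull the bar towards the press's front, so that the ram comes down onto the copper strip, exactly three clicks and never on into a fourth, and finish with the gripper still holding the bar at the third click: the press springs back if it is let go. Turn the hub only with the bar, and leave the plain rod and the other things on the bench standing where they are.

Things in the scene. Friction and masses are not known exactly. Their poses are not given: they have to be found in the camera images.
- press: Grey bench press fixed to the worktop, base 140 x 140 mm, 150 mm high. Origin: on the worktop under the hub's level axis, which runs along own y, 95 mm up. Own -x is its front (the side with ram and copper strip); looking to the robot's right; z up. The square hub block is on the head's +y side (nearer the robot), its hole 45 mm from the origin in +y. A toothed wheel, 74 mm across, sits between hub and head.
- hub (a joint): Turn of the hub, rad. 0 = at rest on its stop, hole upright; grows as the hub's top, with a bar in it, swings to the press's front. One click is 0.157 (9 degrees), the third lies at 0.471, travel ends at 1.0. A spring (0.36 N m + 0.4 per rad) always turns it back to 0. On top of it the clicks add up to 0.3 N m in the first half of each step and take as much off in the second half, before the notch: felt, but they do not lock.
- hub_mouth (a point): Centre of the upper mouth of the hub's hole, on top of the square steel hub block (36 x 36 x 36 mm), 18 mm above the hub's axis and 113 mm above the worktop at rest. Turns with the hub; z runs out of the hole along it, y is the press's y. The hole goes right through, 11.5 mm wide.
- hub_under (a point): Point on the hole's axis 52 mm below the mouth (34 mm below the hub's axis), where the tip of a fully inserted bar lies. Turns with the hub.
- bar: Round handle bar, 165 mm long, 0.12 kg, upright in one of the tool block's two holes (which one varies). Origin: centre of its lower tip, 8 mm above the worktop at the start; own z runs up along it. Steel shank 10 mm thick up to 52 mm, its first 6 mm tapered; collar 20 mm wide from 52 to 60 mm, resting on the block; black ribbed grip 16 mm thick from 60 to 165 mm.
- bar_grip (a point): Point on the axis of the bar's grip, 130 mm above its tip: a good height to grip it. When the bar is in the hub it lies 96 mm from the hub's axis. For the pull have one finger before the bar and one behind it: gripped along the hub's axis it slips sideways out of the pads.
- block: Grey tool block fixed to the worktop, 45 x 125 x 60 mm, place and yaw vary. Origin: centre of its underside. Two upright holes 11.5 mm wide and 54 mm deep, 37.5 mm either way from the middle along its own y; one holds the handle bar, the other the plain rod.
- rod: Plain steel rod, 10 mm thick, 150 mm long, no collar and no grip, standing in the other hole of the tool block; its top is 156 mm above the worktop. Stays there. Origin: centre of its lower end.
- vial: Small screw vial with a black cap, 28 mm across, 64 mm high, standing loose. Origin: centre of its underside. A bystander.
- weight: Small brass weight with a knob, 22 mm across, 42 mm high, standing loose. Origin: centre of its underside. A bystander.
- beaker: Glass beaker with a spout, 76 x 83 mm, 86 mm high, standing loose. Origin: centre of its underside. A bystander.

How it is judged:
By the outcome, as a careful person would: the job done as asked, in the order asked, and still so for the second after the job is handed in, while the arm keeps its last pose, push and grip.
It also fails if it takes over 46 s, if anything falls off the work surface, if the arm or the gripper's body presses on something with over 40 N, if the wrist force passes 120 N, or if a joint passes its speed limit or range.

## Working session

There is one attempt and no reset: what is moved stays moved. The work goes in short steps, each a Python script; the robot and the scene stay as the last script left them, time stands still between calls to the robot, and variables do not carry over. Pictures are saved under pics/ and viewed, at most 10 in all, crops included, and the job is handed in when it is done.

```bash
ls; mkdir -p pics; python3 - <<'E'
from bench import robot
import cv2,numpy as np
for n in("scene","top"):
    c=robot.camera(n);cv2.imwrite(f"pics/{n}0.png",c["color"]);print(n,c["intrinsics"],c["extrinsics"].__repr__(),c.keys())
print(robot.get_state())
E
```

```text
pics
scene [[449.84862335   0.         281.40736977]
 [  0.         449.84862335 204.48066921]
 [  0.           0.           1.        ]] array([[-0.89881394,  0.27190282, -0.3438057 ,  0.24283445],
       [-0.43792313, -0.59083163,  0.67759967,  0.29611198],
       [-0.01889003,  0.7595965 ,  0.65012024,  0.65970096],
       [ 0.        ,  0.        ,  0.        ,  1.        ]]) dict_keys(['color', 'intrinsics', 'extrinsics'])
top [[389.82712964   0.         268.99650905]
 [  0.         389.82712964 209.51110112]
 [  0.           0.           1.        ]] array([[-0.01665577,  0.98022799, -0.19716915,  0.33217433],
       [-0.99975703, -0.01917457, -0.01087249, -0.29853157],
       [-0.01443816,  0.19694016,  0.98030919,  0.944648  ],
       [ 0.        ,  0.        ,  0.        ,  1.        ]]) dict_keys(['color', 'intrinsics', 'extrinsics'])
{'clock': 0.1, 'joint_pos': array([ 1.14180421,  0.52195498, -0.03630337,  1.59995625,  0.02121035,
        1.02111229, -0.11277742]), 'joint_velocities': array([-0.00068644, -0.00249245, -0.00053107, -0.00273938, -0.00085807,
       -0.0009892 ,  0.00084167]), 'joint_efforts': array([ 4.38021889e-03, -9.28480911e+01,  1.98451862e+00, -3.70527148e+01,
        1.80911383e-02,  5.45680930e-03, -5.49757624e-05]), 'tcp_pos': array([ 0.21930717, -0.58492858,  0.23078133]), 'orientation': array([-5.03912401e-04,  9.83951837e-01,  1.78433484e-01, -1.39498208e-04]), 'ft_force': array([-0.23893398,  0.13345957, -0.36248471]), 'wrist_torque': array([0.01030589, 0.00166955, 0.01434015]), 'grasp_force': 0.0, 'gripper_width': 0.085222989720641}
```

View pics/scene0.png

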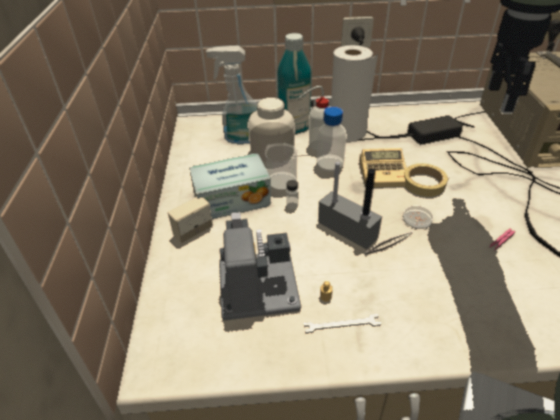

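View pics/top0.png

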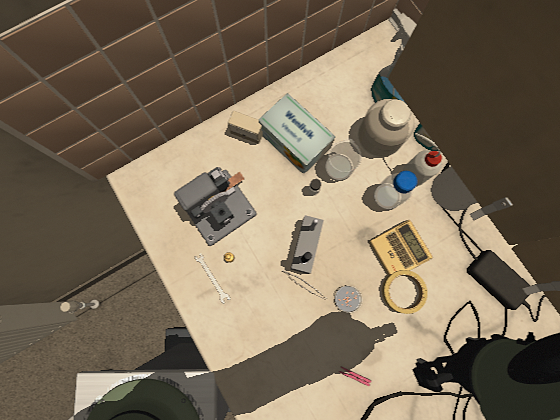

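The scene view shows the press at about (255,270), the block at (350,220) with the black-gripped bar at (368,190) and the rod at (337,180). In the top view the press is at (215,205), the hub at about (222,212), and the block at (305,243) with the bar's near hole at its lower end. I'll zoom in on both for detail.

```bash
python3 - <<'E'
import cv2,numpy as np
t=cv2.imread("pics/top0.png");s=cv2.imread("pics/scene0.png")
def z(im,x,y,w,h,k):return cv2.resize(im[y:y+h,x:x+w],None,fx=k,fy=k,interpolation=cv2.INTER_CUBIC)
cv2.imwrite("pics/tz.png",z(t,165,155,180,130,4.4))
cv2.imwrite("pics/sz.png",z(s,210,155,190,142,4.2))
E
```

```text
(no output)
```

View pics/tz.png

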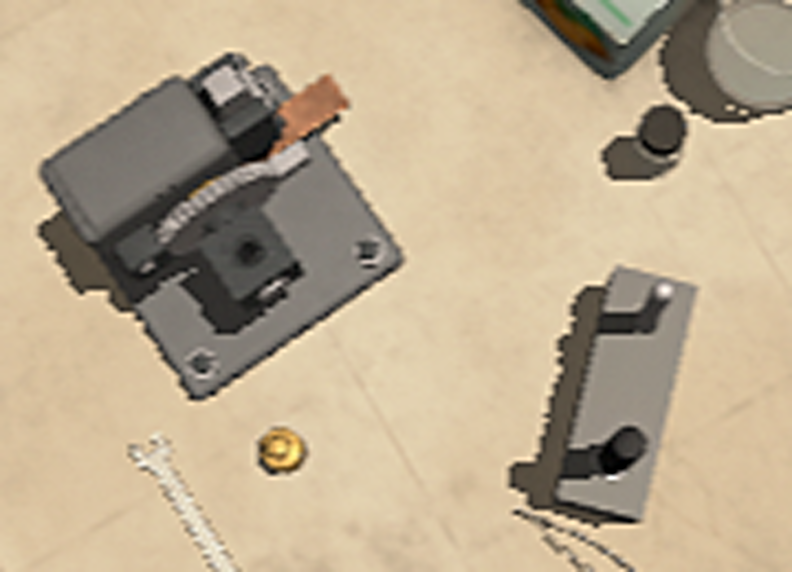

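View pics/sz.png

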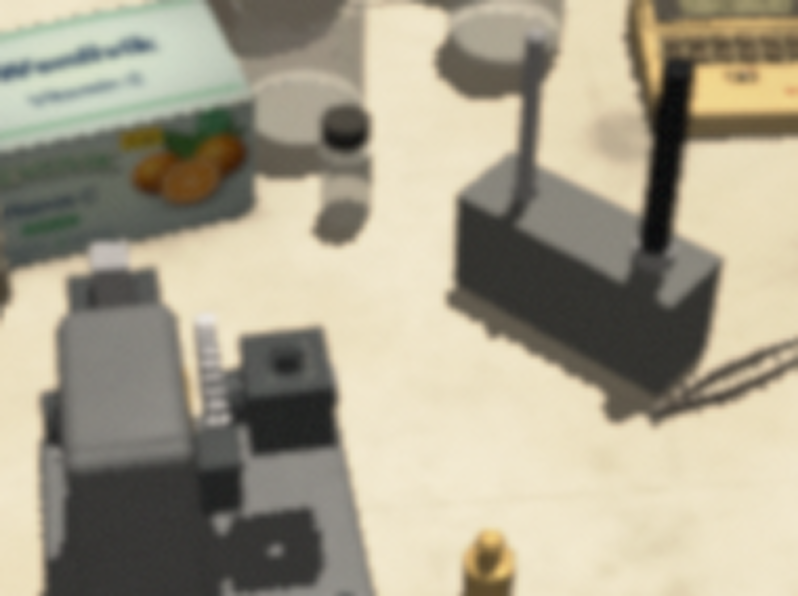

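The crops show the hub hole at full-image top (221.6,211.8) and scene (278.6,241.2). The bar top is at top (308,255) and scene (371.4,170.5). The rod top is at top (316,221) and scene (337.6,163.6). The press's front is on the copper-strip side, up and right in the top view. Next I triangulate these points and check the heights.

```bash
cat > h.py <<'E'
import numpy as np,cv2
from bench import robot
def ray(c,uv):
    K,E=c["intrinsics"],c["extrinsics"]
    d=np.linalg.solve(K,[uv[0],uv[1],1.]);d=E[:3,:3]@(d*[1,-1,-1]);return E[:3,3],d/np.linalg.norm(d)
def onz(c,uv,z):
    o,d=ray(c,uv);return o+d*(z-o[2])/d[2]
def tri(a,b):
    A=0;r=0
    for o,d in(a,b):
        P=np.eye(3)-np.outer(d,d);A=A+P;r=r+P@o
    p=np.linalg.solve(A,r);return p,[np.linalg.norm((np.eye(3)-np.outer(d,d))@(p-o)) for o,d in(a,b)]
def proj(c,p):
    E=c["extrinsics"];q=E[:3,:3].T@(np.array(p)-E[:3,3]);q=c["intrinsics"]@(q*[1,-1,-1]);return q[:2]/q[2]
def quat(zt,yt):
    from scipy.spatial.transform import Rotation as R
    zt=np.array(zt,float);zt/=np.linalg.norm(zt);yt=np.array(yt,float);yt-=zt*(yt@zt);yt/=np.linalg.norm(yt)
    return R.from_matrix(np.c_[np.cross(yt,zt),yt,zt]).as_quat(scalar_first=True)
E
python3 - <<'E'
from h import *
np.set_printoptions(precision=4,suppress=True)
t=robot.camera("top");s=robot.camera("scene")
def blob(c,x,y,r,th,inv=True):
    g=cv2.cvtColor(c["color"],cv2.COLOR_BGR2GRAY)[y-r:y+r+1,x-r:x+r+1].astype(float)
    w=np.clip(th-g,0,None);Y,X=np.mgrid[-r:r+1,-r:r+1];return np.array([x+(w*X).sum()/w.sum(),y+(w*Y).sum()/w.sum()]),g.astype(int)
ht,g=blob(t,221,212,3,48);print(ht);print(g)
hs,g=blob(s,278,241,3,48);print(hs);print(g)
print("hub tri",tri(ray(t,ht),ray(s,hs)),"z113",onz(t,ht,.113),onz(s,hs,.113))
for n,a,b,z in(("bar",(308,255),(371.4,171),.173),("rod",(315.9,221.2),(337.6,164),.156)):
    print(n,tri(ray(t,a),ray(s,b)),onz(t,a,z),onz(s,b,z))
cor=lambda u,v:onz(t,(165+u/4.4,155+v/4.4),.015)
a,b=cor(402,258),cor(197,397);print("base edge",a,b,np.linalg.norm(a-b),"x dir",(b-a)/np.linalg.norm(b-a))
# copper/vial/weight
print("vial",onz(t,(165+662/4.4,155+130/4.4),.064),"weight",onz(t,(165+282/4.4,155+450/4.4),.03))
for u,v in((617,268),(697,288),(638,521),(555,495)):print("block c",onz(t,(165+u/4.4,155+v/4.4),.06))
E
```

```text
[221.0793 211.4793]
[[72 65 65 64 58 62 77]
 [69 60 34 21 30 45 71]
 [66 47 26 23 22 25 45]
 [57 37 32 26 25 55 62]
 [62 44 32 34 43 49 52]
 [68 56 38 41 50 50 71]
 [72 67 60 58 61 76 83]]
[277.7342 241.2911]
[[69 66 67 68 66 69 74]
 [63 60 58 59 56 56 64]
 [59 52 45 44 46 51 62]
 [54 42 39 37 39 45 60]
 [56 42 38 40 40 49 64]
 [68 55 52 51 52 62 73]
 [82 75 71 68 72 77 82]]
hub tri (array([ 0.4965, -0.185 ,  0.1121]), [np.float64(0.0007612100228408481), np.float64(0.0007612100228409068)]) z113 [ 0.4971 -0.1849  0.113 ] [ 0.4953 -0.1842  0.113 ]
bar (array([ 0.3941, -0.3655,  0.1712]), [np.float64(0.0005677762905066444), np.float64(0.0005677762905065222)]) [ 0.3945 -0.3653  0.173 ] [ 0.3929 -0.3632  0.173 ]
rod (array([ 0.4651, -0.3858,  0.1526]), [np.float64(9.552763387101644e-07), np.float64(9.552763387279267e-07)]) [ 0.4645 -0.3854  0.156 ] [ 0.4636 -0.3812  0.156 ]
base edge [ 0.5095 -0.2574  0.015 ] [ 0.4347 -0.145   0.015 ] 0.13499551078321895 x dir [-0.5542  0.8324  0.    ]
vial [ 0.5665 -0.398   0.064 ] weight [ 0.404  -0.1931  0.03  ]
block c [ 0.4934 -0.3719  0.06  ]
block c [ 0.482  -0.4133  0.06  ]
block c [ 0.3625 -0.378   0.06  ]
block c [ 0.3763 -0.3362  0.06  ]
```

The measurements agree with the given sizes: hub mouth z is 0.112 against 0.113, bar top 0.171 against 0.173, and hole spacing 73 mm against 75 mm. The hole is also 29 mm from the base edge, where about 25 mm is expected. Next I check IK along the whole route for both grip signs.

```bash
cat >> h.py <<'E'
X=np.array([-.5542,.8324,0]);F=-X;Z=np.array([0,0,1.])
BAR=np.array([.3935,-.3645]);HUB=np.array([.4965,-.1848])
def pose(th,sg,r,ax):
    u=np.cos(th)*Z+np.sin(th)*F
    return ax+r*u,quat(-u,sg*(np.cos(th)*F-np.sin(th)*Z))
E
python3 - <<'E'
from h import *
np.set_printoptions(precision=2,suppress=True)
print(robot.get_state()["joint_pos"])
for sg in(1,-1):
    q=pose(0,sg,0,Z)[1];print(sg)
    for p in((*BAR,.24),(*BAR,.119),(*BAR,.26),(*HUB,.26),(*HUB,.172)):print(p,robot.solve_ik(np.array(p),q))
    for th in(.2,.52):
        p,q=pose(th,sg,.077,np.array([*HUB,.095]));print(th,robot.solve_ik(p,q))
E
```

```text
[ 1.14  0.52 -0.04  1.6   0.02  1.02 -0.11]
1
(np.float64(0.3935), np.float64(-0.3645), 0.24) [ 0.75  0.37 -0.15  1.82  0.07  0.95 -0.41]
(np.float64(0.3935), np.float64(-0.3645), 0.119) [ 0.73  0.54 -0.13  1.93  0.1   0.68 -0.44]
(np.float64(0.3935), np.float64(-0.3645), 0.26) [ 0.75  0.35 -0.15  1.8   0.06  1.   -0.41]
(np.float64(0.4965), np.float64(-0.1848), 0.26) [ 0.45  0.35 -0.26  1.81  0.11  1.   -0.84]
(np.float64(0.4965), np.float64(-0.1848), 0.172) [ 0.43  0.46 -0.24  1.9   0.15  0.8  -0.88]
0.2 [ 0.48  0.56 -0.21  1.73 -0.02  1.01 -0.67]
0.52 [ 0.56  0.77 -0.2   1.45 -0.15  1.37 -0.54]
-1
(np.float64(0.3935), np.float64(-0.3645), 0.24) [ 1.48  0.67 -1.27  1.78  0.68  1.22  2.17]
(np.float64(0.3935), np.float64(-0.3645), 0.119) [-0.08  0.95  1.19  1.97 -1.06  1.05 -2.51]
(np.float64(0.3935), np.float64(-0.3645), 0.26) [ 1.49  0.64 -1.27  1.76  0.65  1.24  2.2 ]
(np.float64(0.4965), np.float64(-0.1848), 0.26) [ 1.11  0.62 -1.27  1.78  0.63  1.23  1.82]
(np.float64(0.4965), np.float64(-0.1848), 0.172) [ 1.08  0.78 -1.27  1.87  0.83  1.15  1.66]
0.2 [ 1.1   0.9  -1.28  1.7   0.71  1.3   1.82]
0.52 [ 1.07  1.11 -1.28  1.42  0.58  1.58  1.97]
```

```bash
python3 - <<'E'
from h import *
np.set_printoptions(precision=4,suppress=True)
q=pose(0,1,0,Z)[1]
robot.move_pose(np.array([*BAR,.26]),q)
c=robot.camera("wrist");cv2.imwrite("pics/w1.png",c["color"])
s=robot.get_state();print(s["clock"],s["tcp_pos"],proj(c,[*BAR,.173]),proj(c,[*BAR,.068]),c["extrinsics"])
E
```

```text
1.3417 [ 0.3925 -0.366   0.2598] [279.6551 218.9038] [279.8371 190.6427] [[ 0.5521  0.7976  0.2431  0.4547]
 [-0.8338  0.528   0.1613 -0.3246]
 [ 0.0003 -0.2918  0.9565  0.4029]
 [ 0.      0.      0.      1.    ]]
```

View pics/w1.png

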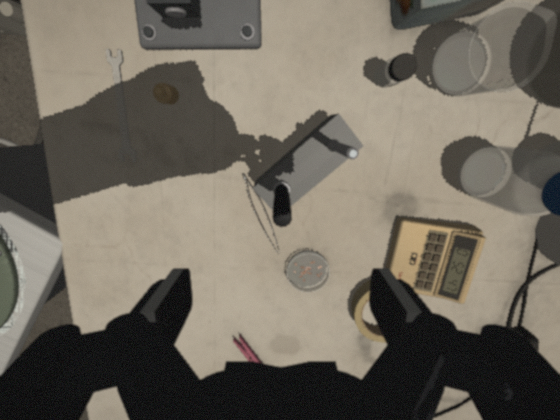

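The wrist view shows the bar top at about (282,216), against a prediction of (280,219), which is about 1 mm off. The press base edge lies level at row 47, so the yaw is right. The jaws straddle the bar cleanly, so I grasp and lift.

```bash
sed -i 's/^BAR=np.array(\[[^]]*\])/BAR=np.array([.3943,-.3652])/' h.py; python3 - <<'E'
from h import *
np.set_printoptions(precision=4,suppress=True)
q=pose(0,1,0,Z)[1]
robot.move_straight(np.array([*BAR,.119]),q,.12)
s=robot.get_state();print(s["clock"],s["tcp_pos"],s["ft_force"])
robot.grasp(90);s=robot.get_state();print(s["clock"],s["tcp_pos"],s["ft_force"],s["gripper_width"],s["grasp_force"])
robot.move_straight(np.array([*BAR,.255]),q,.1)
robot.move_straight(np.array([*HUB,.255]),q,.15)
robot.sleep(.3)
s=robot.get_state();print(s["clock"],s["tcp_pos"],s["ft_force"],s["gripper_width"])
c=robot.camera("wrist");cv2.imwrite("pics/w2.png",c["color"])
t=robot.camera("top")["color"];k=robot.camera("scene")["color"]
print(proj(c,[*HUB,.113]),proj(c,[*HUB,.255-.111]))
z=lambda im,x,y:cv2.resize(im[y:y+200,x:x+130],None,fx=3,fy=3,interpolation=cv2.INTER_CUBIC)
cv2.imwrite("pics/ts2.png",np.hstack([z(t,160,120),z(k,215,120)]))
E
```

```text
2.6667 [ 0.3946 -0.3654  0.1196] [-0.2643  0.586   0.5405]
3.325 [ 0.3945 -0.3655  0.1192] [ 0.0528 -1.0717  5.0523] 0.013893138212488929 87.57589101791382
6.6667 [ 0.4964 -0.185   0.255 ] [-0.0882  0.1386 -1.3245] 0.014016824271276295
[280.2769 202.9578] [280.2753 211.9216]
```

View pics/w2.png

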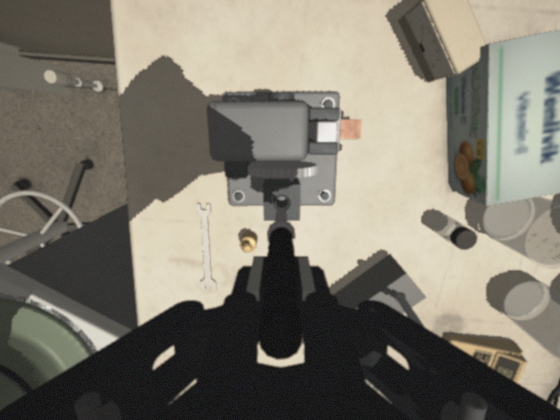

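View pics/ts2.png

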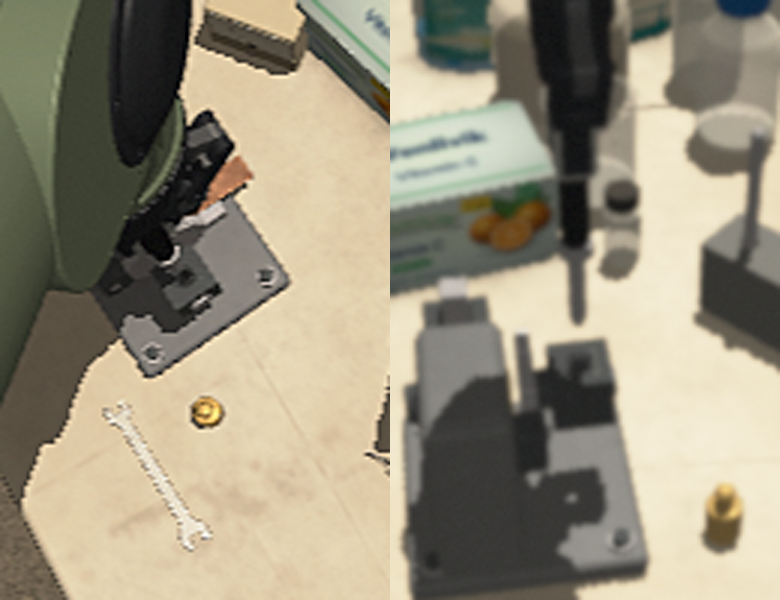

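Wrist view: the bar points at the hub, with the hole near (282,202). The scene crop shows the tip at about full-image (278,226), above the hole. I zoom in on the wrist view to check the alignment.

```bash
python3 - <<'E'
from h import *
np.set_printoptions(precision=4,suppress=True)
a=cv2.imread("pics/w2.png")
cv2.imwrite("pics/w2z.png",cv2.resize(a[180:255,245:320],None,fx=8,fy=8,interpolation=cv2.INTER_CUBIC))
s=robot.camera("scene");t=robot.camera("top")
print("scene tip at z.144",onz(s,(278,226),.144), proj(s,[*HUB,.144]),proj(t,[*HUB,.144]))
E
```

```text
scene tip at z.144 [ 0.4965 -0.1893  0.144 ] [276.8063 227.6926] [219.046  208.9319]
```

View pics/w2z.png

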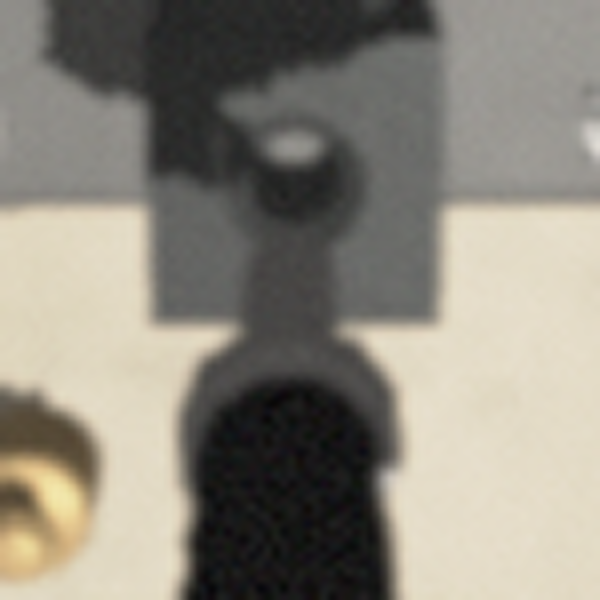

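The zoom shows the hub top spanning columns 152–438, the chamfered hole centred at about (298,182) and the shank centred at about 292. That leaves the bar about 0.5–0.7 mm short along the front direction. I shift it 0.5 mm and lower it with force checks.

```bash
python3 - <<'E'
from h import *
np.set_printoptions(precision=3,suppress=True)
q=pose(0,1,0,Z)[1]
P=HUB+.0005*F[:2]
robot.move_straight(np.array([*P,.230]),q,.08)
z=.230
while z>.164:
    z-=.003 if z>.178 else .0015
    robot.move_straight(np.array([*P,z]),q,.05)
    s=robot.get_state();f=s["ft_force"]
    print(round(z,4),round(s["clock"],2),s["tcp_pos"],f,s["wrist_torque"])
    if f[2]>10 or np.hypot(f[0],f[1])>12:break
E
```

```text
0.227 7.63 [ 0.497 -0.185  0.227] [ 0.549  0.77  -1.937] [-0.01  -0.013  0.003]
0.224 7.88 [ 0.497 -0.185  0.224] [-0.574 -0.598 -1.268] [ 0.01   0.003 -0.011]
0.221 8.13 [ 0.497 -0.185  0.221] [-0.244 -0.594 -1.265] [-0.033  0.076 -0.032]
0.218 8.38 [ 0.497 -0.185  0.218] [ 0.021 -0.675 -1.026] [0.017 0.009 0.001]
0.215 8.63 [ 0.497 -0.185  0.215] [ 0.271  0.672 -1.281] [ 0.008 -0.004 -0.007]
0.212 8.88 [ 0.497 -0.185  0.212] [ 0.411  0.009 -0.92 ] [-0.02  -0.006 -0.018]
0.209 9.13 [ 0.497 -0.185  0.209] [-0.621  0.57  -2.262] [ 0.032  0.012 -0.009]
0.206 9.38 [ 0.497 -0.185  0.206] [ 1.116 -0.023 -1.224] [-0.037  0.056  0.009]
0.203 9.63 [ 0.497 -0.185  0.203] [ 0.835 -0.03  -0.669] [-0.027 -0.056  0.022]
0.2 9.88 [ 0.497 -0.185  0.2  ] [ 0.465  0.125 -0.346] [ 0.027  0.028 -0.05 ]
0.197 10.13 [ 0.497 -0.185  0.197] [-0.042  0.529 -1.208] [0.015 0.025 0.031]
0.194 10.38 [ 0.497 -0.185  0.194] [-0.907  0.602 -1.135] [ 0.044 -0.035  0.026]
0.191 10.63 [ 0.497 -0.185  0.191] [-1.115 -0.352 -0.793] [-0.017  0.06  -0.051]
0.188 10.88 [ 0.497 -0.185  0.188] [-0.621 -0.847 -1.313] [-0.016 -0.012 -0.04 ]
0.185 11.13 [ 0.497 -0.185  0.185] [ 0.626 -0.316 -1.136] [-0.017 -0.002 -0.062]
0.182 11.38 [ 0.497 -0.185  0.182] [ 0.389 -0.035 -1.413] [ 0.017  0.028 -0.01 ]
0.179 11.63 [ 0.497 -0.185  0.179] [ 0.064 -0.521 -0.826] [-0.013  0.037 -0.015]
0.176 11.88 [ 0.497 -0.185  0.176] [-0.596  0.436 -0.791] [ 0.024  0.015 -0.02 ]
0.1745 12.13 [ 0.497 -0.185  0.174] [-0.424 -0.062 -2.116] [-0.015  0.023  0.013]
0.173 12.38 [ 0.497 -0.185  0.173] [ 0.18  -0.258 -2.038] [ 0.035  0.012 -0.013]
0.1715 12.63 [ 0.497 -0.185  0.172] [-2.248  0.436 10.436] [0.122 0.532 0.007]
```

The collar seated at TCP z 0.1715, as predicted. Now I pull along the arc in small steps, logging the tangential force to find the clicks.

```bash
python3 - <<'E'
from h import *
P=HUB+.0005*F[:2];ax=np.array([*P,.095]);g=np.array([0,0,-1.2]);D=[]
for th in np.arange(.02,.441,.02):
    p,q=pose(th,1,.0768,ax);robot.move_straight(p,q,.06)
    ff=[]
    for _ in range(1):
        s=robot.get_state();ff.append(s["ft_force"])
    f=np.mean(ff,0)-g;u=np.cos(th)*Z+np.sin(th)*F;t=np.cos(th)*F-np.sin(th)*Z
    a=s["tcp_pos"]-ax;act=np.arctan2(a@F,a@Z)
    D.append((th,act,-f@t,f@u));print("%.2f act %.3f Ft %.2f Fr %.2f side %.1f tq %s w %.4f t %.2f"%(*D[-1],f@np.cross(t,u),np.round(s["wrist_torque"],2),s["gripper_width"],s["clock"]))
    if np.linalg.norm(f)>45:break
np.save("D.npy",D)
E
```

```text
0.02 act 0.023 Ft 2.68 Fr 11.48 side 0.5 tq [ 0.45  0.57 -0.03] w 0.0139 t 12.88
0.04 act 0.043 Ft 3.45 Fr 13.70 side 1.4 tq [ 0.36  0.57 -0.03] w 0.0140 t 13.13
0.06 act 0.062 Ft 3.58 Fr 14.65 side 0.5 tq [ 0.25  0.38 -0.05] w 0.0137 t 13.38
0.08 act 0.081 Ft 5.35 Fr 15.05 side -0.3 tq [0.61 0.62 0.01] w 0.0134 t 13.63
0.10 act 0.101 Ft 5.41 Fr 15.44 side 0.7 tq [0.55 0.6  0.09] w 0.0137 t 13.88
0.12 act 0.122 Ft 4.83 Fr 13.96 side 0.9 tq [0.45 0.5  0.01] w 0.0138 t 14.13
0.14 act 0.143 Ft 4.81 Fr 14.41 side 0.4 tq [ 0.46  0.42 -0.04] w 0.0137 t 14.38
0.16 act 0.164 Ft 4.19 Fr 12.95 side 0.0 tq [0.43 0.35 0.01] w 0.0138 t 14.63
0.18 act 0.183 Ft 5.12 Fr 14.36 side -0.1 tq [ 0.42  0.47 -0.  ] w 0.0135 t 14.88
0.20 act 0.203 Ft 5.24 Fr 14.80 side 1.0 tq [ 0.47  0.47 -0.  ] w 0.0139 t 15.13
0.22 act 0.222 Ft 6.71 Fr 14.42 side 0.0 tq [0.59 0.57 0.02] w 0.0141 t 15.38
0.24 act 0.241 Ft 6.01 Fr 14.50 side 0.5 tq [0.29 0.47 0.06] w 0.0137 t 15.63
0.26 act 0.261 Ft 5.84 Fr 14.38 side 0.6 tq [0.46 0.56 0.08] w 0.0142 t 15.88
0.28 act 0.282 Ft 5.18 Fr 14.71 side 1.0 tq [0.43 0.46 0.02] w 0.0138 t 16.13
0.30 act 0.303 Ft 4.69 Fr 13.68 side 1.1 tq [0.34 0.34 0.08] w 0.0137 t 16.38
0.32 act 0.324 Ft 4.97 Fr 14.78 side 0.0 tq [ 0.4   0.41 -0.02] w 0.0138 t 16.63
0.34 act 0.343 Ft 5.17 Fr 13.75 side 0.2 tq [0.43 0.43 0.02] w 0.0134 t 16.88
0.36 act 0.362 Ft 6.48 Fr 15.11 side -0.1 tq [0.47 0.5  0.04] w 0.0137 t 17.13
0.38 act 0.381 Ft 7.93 Fr 14.67 side -0.3 tq [0.45 0.48 0.07] w 0.0137 t 17.38
0.40 act 0.400 Ft 6.99 Fr 15.22 side 0.3 tq [0.6  0.62 0.09] w 0.0138 t 17.63
0.42 act 0.421 Ft 4.81 Fr 14.41 side -0.9 tq [0.26 0.26 0.05] w 0.0136 t 17.88
0.44 act 0.442 Ft 5.37 Fr 15.18 side 0.6 tq [0.38 0.36 0.07] w 0.0139 t 18.13
```

```bash
python3 - <<'E'
from h import *
from scipy.optimize import curve_fit
D=np.load("D.npy")
m=lambda x,a,b,c,d:a+b*x+c*np.sin(2*np.pi*(x-d)/.157)
for sl in (slice(3,None),slice(7,None)):
    p,C=curve_fit(m,D[sl,1],D[sl,2],[4,3,1,.03]);print(p,np.sqrt(np.diag(C)))
c=robot.camera("scene");b=robot.camera("top");w=robot.camera("wrist")
for n,k in(("s",c),("t",b),("w",w)):cv2.imwrite(f"pics/{n}3.png",k["color"])
z=lambda im,x,y,W,H:cv2.resize(im[y:y+H,x:x+W],(390,590*1),interpolation=cv2.INTER_CUBIC)
cv2.imwrite("pics/c3.png",np.hstack([z(c["color"],220,180,100,150),z(w["color"],220,120,120,180)]))
E
```

```text
[4.75212624 2.80808557 0.97685982 0.03119029] [0.32919703 1.15732449 0.18195212 0.00456578]
[4.63661057 3.07848236 1.13978299 0.03042973] [0.59631385 1.90466227 0.21823324 0.00494469]
```

View pics/c3.png

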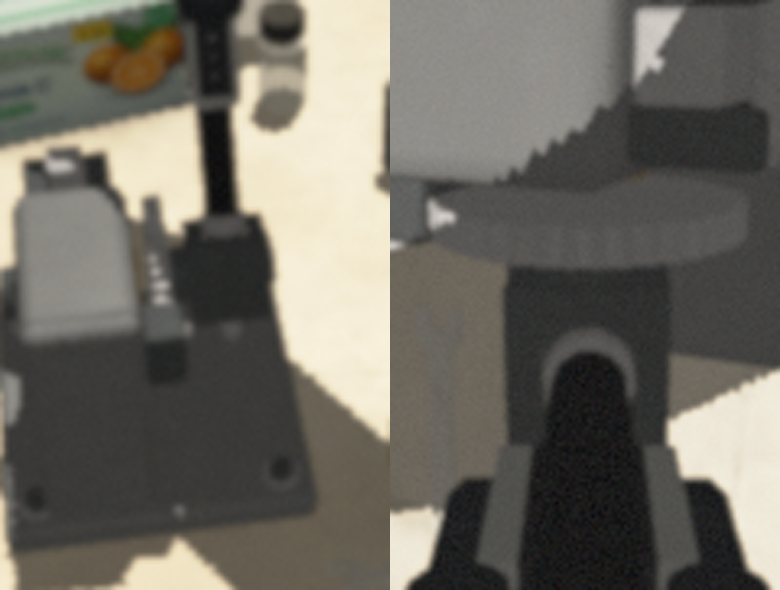

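The scene crop shows the hub swung forward with the collar on its face. The wrist crop shows the bar centred on the hub (both at about column 588). The fit gives the hub lagging the tool by about 0.031 rad, so the third click is at a tool angle of about 0.502. I continue gently, averaging the force.

```bash
python3 - <<'E'
from h import *
from scipy.optimize import curve_fit
P=HUB+.0005*F[:2];ax=np.array([*P,.095]);g=np.array([0,0,-1.2]);D=list(np.load("D.npy"))
for th in (.45,.46,.47,.48,.49,.5):
    p,q=pose(th,1,.0768,ax);robot.move_straight(p,q,.06)
    ff=[];tt=[]
    for _ in range(6):
        robot.sleep(.04);s=robot.get_state();ff.append(s["ft_force"]);tt.append(s["wrist_torque"])
    f=np.mean(ff,0)-g;u=np.cos(th)*Z+np.sin(th)*F;t=np.cos(th)*F-np.sin(th)*Z
    a=s["tcp_pos"]-ax;act=np.arctan2(a@F,a@Z)
    D.append((th,act,-f@t,f@u));print("%.2f act %.4f Ft %.2f Fr %.2f"%tuple(D[-1]),"My %.3f"%(np.mean(tt,0)@np.cross(u,t)),"w %.4f t %.2f"%(s["gripper_width"],s["clock"]))
D=np.array(D);np.save("D2.npy",D)
m=lambda x,a,b,c,d:a+b*x+c*np.sin(2*np.pi*(x-d)/.157)
for k in(3,12):
    p,C=curve_fit(m,D[k:,1],D[k:,2],[4,3,1,.03]);print(p,np.sqrt(np.diag(C)))
k=robot.camera("scene")["color"];w=robot.camera("wrist")["color"];cv2.imwrite("pics/s4.png",k);cv2.imwrite("pics/w4.png",w)
E
```

```text
0.45 act 0.4529 Ft 3.97 Fr 13.07 My 0.257 w 0.0136 t 18.78
0.46 act 0.4634 Ft 3.96 Fr 12.75 My 0.251 w 0.0137 t 19.28
0.47 act 0.4732 Ft 4.29 Fr 12.36 My 0.224 w 0.0139 t 19.78
0.48 act 0.4829 Ft 4.15 Fr 12.89 My 0.256 w 0.0138 t 20.28
0.49 act 0.4926 Ft 4.63 Fr 13.00 My 0.271 w 0.0140 t 20.78
0.50 act 0.5027 Ft 4.95 Fr 13.45 My 0.312 w 0.0136 t 21.28
[5.17629423 0.66333149 1.153829   0.03379561] [0.31226743 0.93998483 0.17305975 0.00372169]
[ 6.76796957 -2.96724326  1.41196297  0.03185699] [0.73053037 1.8311657  0.20369803 0.00340506]
```

```bash
python3 - <<'E'
from h import *
P=HUB+.0005*F[:2];ax=np.array([*P,.095]);g=np.array([0,0,-1.2])
for th in (.506,.512):
    p,q=pose(th,1,.0768,ax);robot.move_straight(p,q,.04)
    ff=[];tt=[]
    for _ in range(12):
        robot.sleep(.04);s=robot.get_state();ff.append(s["ft_force"]);tt.append(s["wrist_torque"])
    f=np.mean(ff,0)-g;u=np.cos(th)*Z+np.sin(th)*F;t=np.cos(th)*F-np.sin(th)*Z
    a=s["tcp_pos"]-ax;act=np.arctan2(a@F,a@Z);M=np.mean(tt,0)@np.cross(u,t)
    print("%.3f act %.4f Ft %.2f Fr %.2f My %.3f tot %.3f"%(th,act,-f@t,f@u,M,-f@t*.0768+M),s["clock"],s["grasp_force"])
k=robot.camera("scene")["color"];w=robot.camera("wrist")["color"];a=robot.camera("top")["color"]
z=lambda im,x,y,W,H:cv2.resize(im[y:y+H,x:x+W],(390,590),interpolation=cv2.INTER_CUBIC)
cv2.imwrite("pics/c5.png",np.hstack([z(k,220,160,110,166),z(w,220,120,120,180)]))
E
```

```text
0.506 act 0.5082 Ft 5.16 Fr 13.54 My 0.309 tot 0.705 22.1333 98.03996801376343
0.512 act 0.5135 Ft 5.08 Fr 13.77 My 0.361 tot 0.751 22.8833 98.02142858505249
```

View pics/c5.png

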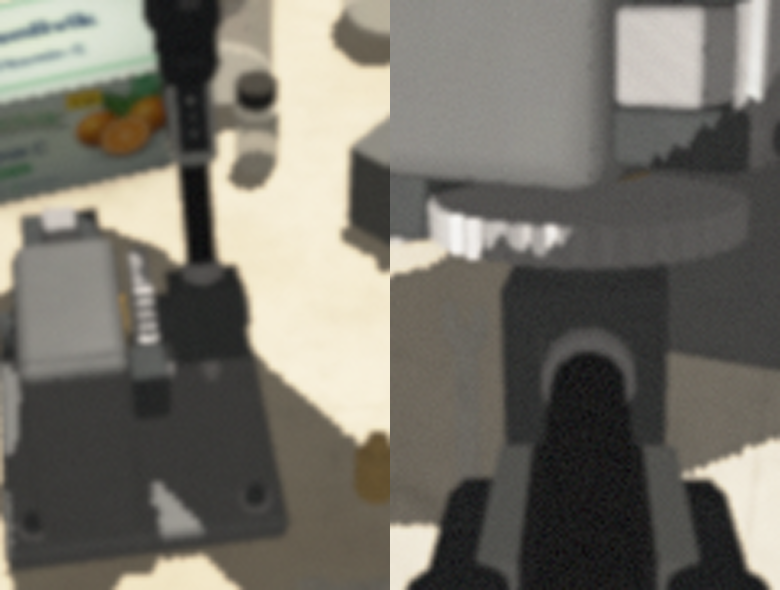

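The bar is seated with the collar on the hub face, still gripped at 98 N. The torque has come up out of the third trough, which puts the hub at about 0.475 rad. I hand it in.

```bash
python3 -c "
from bench import robot
print(robot.sign_off())"
```

```text
the job is handed in; nothing more can be done
None
```

The job is handed in at about 23 s on the robot's clock: the bar is in the hub with its collar seated, pulled to about the third click (hub about 0.47–0.48 rad, inferred from force and tool angle rather than measured directly), and still gripped.

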